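Feel which hooded tin is the fuller and pour it into the scale pan

ROBOT

A 7-joint arm with a two-finger parallel gripper is mounted at the origin on the work surface. World frame = base frame: x ahead of the robot, y to its left, z up, the work surface at z = 0. Lengths are in m, angles in degrees, forces in N, time in s.
With the tool pointing down it reaches from about 0.35 to 0.9 m from the base axis. Payload 19.9 kg.
Tool frame: the origin (TCP) lies at the very end of the fingers, on their centre line; the grasp point (between the pads) lies 19 mm behind it; z points along the fingers, y is the direction in which the jaws open and shut (so a half turn about z gives the same grasp; the last joint's range is limited). The gripper opens to 85 mm and grips with 20 to 120 N. Pads are 22 mm wide; open, the fingers measure 114 mm over their backs; the gripper's body (76 mm by 85 mm) begins 54 mm behind the grasp point. The pads swing forward as they close: fully open they stand 13 mm farther back than shut.
Start: joints at [-2.378, 23.915, -0.59, 92.452, 0.269, 63.638, -3.037], TCP at [0.625, 0, 0.231] pointing down, gripper open.
Joint ranges: [-161.28, 161.28], [-22.2, 115.67], [-73.04, 71.86], [3.21, 147.25], [-68.34, 248.33], [10.77, 114.83], [-161.83, 161.83]. Speed limits (degrees/s): [108.29, 108.29, 136.94, 136.94, 172.46, 172.46, 172.46].

INTERFACE

Orientations are given as [roll, pitch, yaw] about the fixed x, y, z axes, in that order (R = Rz(yaw) Ry(pitch) Rx(roll)).
In Python, from bench import env gives the robot as it stands.
- The arm moves only by the tool apply_moves, never from a script. Its argument "series" is a list of rows, each an object of numbers: "x", "y", "z": the shift along the tool's x, y, z in mm; "rx", "ry", "rz": the turn, a rotation vector about the tool's x, y, z in degrees; "jaw": the finger opening in mm, from 0 to 85.4. In form: [{"x": .., "y": .., "z": .., "rx": .., "ry": .., "rz": .., "jaw": ..}, ...]. A call has 1 to 8 rows; each row shifts and turns the commanded pose from where the row before left it, along the tool's axes as they then stand; what a row does not reach is not made up. A row lasts 1/12 s, in which the tool goes at most 41.7 mm and 7.16 degrees, less where a joint would pass 70% of its speed; a pose out of reach is approached as far as the arm can. A call is refused whole if a number of a shift passes 41.7 or a number of a turn 7.16, either way. A call with a gripper value outside its range is refused whole. The fingers move at their own pace and stop on an object; "grip_force" is the grip in N (left out, the last holds). Time passes only in rows, so rows that do not move let the fingers close. It gives the time, the measured TCP pose, the force and the opening at its end, in the units of the state.
- env.get_state(): the state, without advancing time (a new reading comes with each control period).
- env.camera(name): name is "scene" or "side" or "wrist"; returns the picture (400x640x3 uint8, red, green, blue); there is no depth.
- env.calibration(name): a dict with "intrinsics" (3x3 intrinsics, pixels), "rvec" (rotation vector, rad) and "tvec" (3), from world to camera coordinates, as OpenCV has them. Camera axes: x right, y down, z forward; pixel columns grow to the right and rows downward; lengths in m; the calibration is good to about 2 mm. A picture is of the moment at which its call begins: read the wrist's pose just before it. calibration takes no time and is no camera call; for the wrist camera it gives the pose at the moment of the call.
- env.close_job(): hands the job in, once; it reports no verdict.
Trained networks look in the newest picture that a camera, given by its name, has taken for a name from the list of things; names that differ only in an ending like _2 or _b are one class to them, and where a whole thing is asked for, a point or a joint stands for the part that bears it (a point fixed in the world has none). Each returns a list of dicts, best first, with "score" (0 to 1); they miss things now and then, are a little off and sometimes report something else, mostly with a low value. They report only what shows in the picture. A call takes as long as a camera call. They do not tell look-alikes from the thing itself.
- env.cut_out(camera, label): "region" (400x640 bool, what is visible of it) and "bbox" ([centre column, centre row, width, height] as shares, 0 to 1, of the picture: columns of its width, rows of its height, round what is visible of it).
- env.tip_of(camera, label): "location" ([column, row] as shares, 0 to 1, of the picture: columns of its width, rows of its height: a listed point, or the origin of a listed thing).
The state is a dict: "clock": time; "joint_positions": joint angles; "joint_vel": joint speeds; "joint_efforts": joint torques, N m; "ee_pos": TCP position; "eef_rot": TCP orientation; "force": force on the tool from outside, world axes, zero at the start; "torque": the same for the moment, N m; "finger_gap": finger opening in m.
Only numpy, scipy, OpenCV 4.12 (cv2) and the standard library are available. Lean on these libraries where they do the work, as an engineer would, in place of code of your own. Each camera call takes 0.05 s, during which the arm holds its last target.

TASK

Two look-alike hooded metal tins hold steel balls; one has seven, the other only one, and they look the same from outside: only by lifting a tin and tilting it a little can you feel how much weight runs from end to end, before any pouring. Pour all the balls of the fuller tin out of its front mouth into the pan of the bench scale, and no others. Finish with both tins standing upright on the bench, and leave the jar, the nut driver and the pliers where they are.

Things in the scene. Friction and masses are not known exactly. Their poses are not given: they have to be found in the camera images.
- tin_a: One of two look-alike hooded tins of bare metal, a closed box 160 long (own x), 52 wide (y), 62 high (z up), walls 3. Origin: centre of underside. Front is -x; a flat hood covers all the top, 6 mm past the front. Grip across the 52 mm, mid-length, from above. Empty 0.15 to 0.45 kg, differing between tins (so total weight tells little), balanced near the middle.
- tin_b: The other tin, in all its shapes the same as tin_a. Contents: loose steel balls, 20 mm, 33 g each; one tin has seven, the other one; which is which varies. Brought back to level, the balls stay where they last ran; level after front-up against level after front-down, the moment about the tin's y axis differs by about 0.08 to 0.13 N m for seven balls, 0.02 to 0.045 for one.
- tin_a_lip (a point): Middle of the lower lip of tin_a's mouth, its only opening, in the front end: 80 mm ahead (-x) of the tin's origin, 26 mm up. The mouth is 46 mm wide, 26 to 59 mm high. Inside, a 40-degree ramp climbs from the flat floor (48 mm ahead of the origin) to this lip. At the start both fronts face the robot.
- tin_b_lip (a point): The same point on tin_b. In either tin the balls run freely to the front or back at a few degrees of tilt, are held by the ramp at 30 degrees front-down, and roll out over the lip at 55 to 70 degrees front-down, flying some 30 to 60 mm onward.
- pan_floor (a point): Centre of the inner floor of the scale pan: an open square steel tray, 180 mm outside, 172 mm inside, walls 38 mm high above this floor, on a grey scale base (170 mm square). Floor about 59 mm above the bench when empty, rim 97 mm. x and y along the pan's sides. The base is fixed to the bench.
- pan (a joint): How far the scale pan has sunk on its spring, in m, 0 when empty, 180 N/m: 1.8 mm for each 33 g ball, 12.6 mm for seven, stops at 22 mm.
- jar: Bystander: glass jar with clip-on lid, 84 mm across, 114 mm high. Origin: centre of underside.
- nut_driver: Bystander: silver steel nut driver lying along its x, from 100 mm behind to 103 mm ahead of the origin, 28 mm thick.
- pliers: Bystander: blue-grip pliers lying along x, 110 mm of handles behind and 55 mm of jaws ahead of the origin, 58 mm wide, 14 mm high.
Not all that is in view belongs to the job. Leave any green or yellow look-alike of the tin_a alone.

How it is judged (in metres and radians):
At the end, for the whole second after the job is handed in: The scale pan carries the weight of exactly seven balls (sunk 11.5 to 13.6 mm and at rest), and both tins stand still and upright on the bench (within 0.06 rad, underside within 8 mm of the bench top) (value of joint pan between 0.0115 and 0.0136 m and velocity of joint pan between -0.02 and 0.02 m/s and angle between each of tin_a, tin_b's own z axis and vertical below 0.06 rad and height (world z) of each of tin_a, tin_b below 0.008 m and linear speed of each of tin_a, tin_b below 0.03 m/s); the robot touches nothing.
It fails at once if jar disturbed (moved more than 30 mm) (distance of jar from where it was at the start of the episode above 0.03 m).
It fails at once if nut driver disturbed (moved more than 30 mm) (distance of nut_driver from where it was at the start of the episode above 0.03 m).
It fails at once if pliers disturbed (moved more than 30 mm) (distance of pliers from where it was at the start of the episode above 0.03 m).
It also fails if it takes over 72 s, if anything falls off the work surface, if the arm or the gripper's body presses on something with over 40 N, if the wrist force passes 120 N, or if a joint passes its speed limit or range.

## Working session

There is one attempt and no reset: what is moved stays moved. The work goes in short steps, Python scripts to look and compute and a tool call to move; the robot and the scene stay as the last step left them, time stands still between calls to the robot, and variables do not carry over. Pictures are saved under pics/ and viewed, and the job is handed in when it is done.

Besides the shell and the picture viewer there is one more tool, called after ">>>" by a JSON object that holds its "api" and its "payload", one argument or row to a line. apply_moves: Moves the arm, as the interface text tells. Its arguments: {"type":"object","properties":{"series":{"type":"array"},"grip_force":{"type":"number"}},"required":["series"]}

```bash
mkdir -p pics; ls
python3 - <<'E'
from bench import env
import cv2
for c in ["scene","side","wrist"]:
    im=env.camera(c); cv2.imwrite(f"pics/{c}0.png",im[:,:,::-1])
    for l in ["tin_a","pan_floor","jar","nut_driver","pliers"]:
        r=env.cut_out(c,l); print(c,l,[(round(d["score"],2),[round(float(b)*s) for b,s in zip(d["bbox"],(640,400,640,400))]) for d in r[:5]])
    for l in ["tin_a","tin_a_lip","pan_floor"]:
        r=env.tip_of(c,l); print(c,l,[(round(d["score"],2),[round(float(b)*s) for b,s in zip(d["location"],(640,400))]) for d in r[:5]])
print(env.get_state())
E
```

```text
pics
scene tin_a [(0.96, [225, 288, 57, 73]), (0.9, [175, 158, 57, 50]), (0.87, [222, 216, 30, 65]), (0.86, [323, 198, 38, 59])]
scene pan_floor [(0.81, [407, 169, 86, 69]), (0.43, [221, 218, 30, 64])]
scene jar [(0.78, [297, 264, 33, 51])]
scene nut_driver [(0.76, [165, 225, 17, 65]), (0.4, [299, 264, 35, 53])]
scene pliers [(0.63, [466, 190, 26, 50]), (0.45, [221, 218, 30, 62])]
scene tin_a [(0.86, [318, 203]), (0.77, [225, 225]), (0.61, [176, 162]), (0.56, [228, 292])]
scene tin_a_lip [(0.84, [209, 317]), (0.79, [158, 146]), (0.57, [315, 177])]
scene pan_floor []
side tin_a [(0.93, [275, 325, 63, 79]), (0.88, [316, 195, 56, 37]), (0.84, [428, 240, 69, 41]), (0.6, [354, 258, 70, 47])]
side pan_floor [(0.86, [284, 147, 71, 48])]
side jar [(0.81, [389, 193, 31, 46])]
side nut_driver [(0.77, [373, 313, 79, 42])]
side pliers []
side tin_a [(0.98, [316, 202]), (0.93, [281, 334]), (0.67, [350, 264]), (0.65, [423, 245])]
side tin_a_lip [(0.87, [256, 354]), (0.76, [456, 241]), (0.65, [289, 203])]
side pan_floor [(0.64, [284, 148])]
wrist tin_a [(0.8, [137, 393, 28, 14]), (0.78, [260, 352, 
[... 301 characters left out ...]
'clock': 1.35, 'joint_positions': array([-2.38068965, 23.91471804, -0.59204025, 92.45343136,  0.26723009,
       63.63860397, -3.03622965]), 'joint_vel': array([-0.02795048, -0.01680368,  0.02864766,  0.0573893 ,  0.11030919,
       -0.0678091 , -0.06664412]), 'joint_efforts': array([ 3.68388492e-04, -8.64220476e+01,  6.78070262e-01, -4.35212302e+01,
        1.90965546e-02,  1.98424794e-03, -5.09179438e-05]), 'ee_pos': array([6.24970968e-01, 6.38414770e-05, 2.31258753e-01]), 'eef_rot': array([-1.79994607e+02, -2.80480182e-04,  9.00043584e+01]), 'force': array([-0.42051134,  0.05870158,  0.59669683]), 'torque': array([-0.00319632,  0.04316127,  0.04886593]), 'finger_gap': 0.08547967520907701}
```

View images.

View pics/scene0.png

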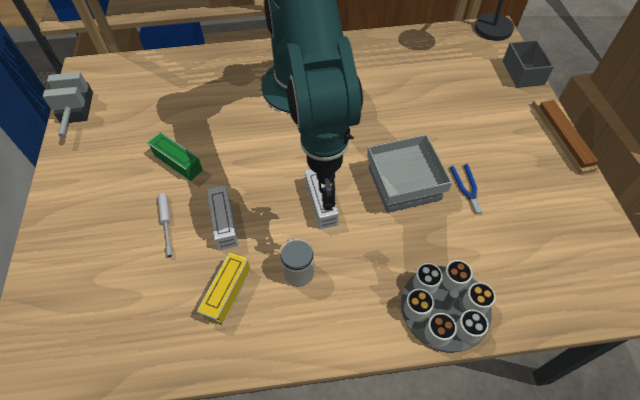

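View pics/side0.png

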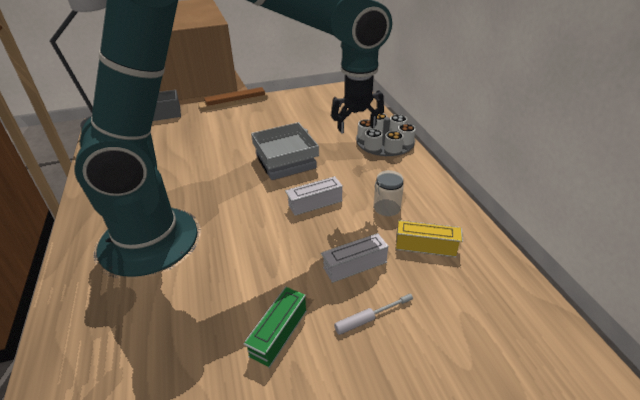

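View pics/wrist0.png

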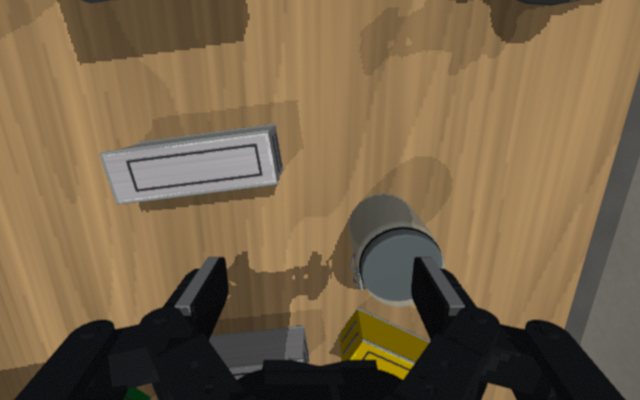

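Run:
```python
from bench import env
import cv2,numpy as np
for c in ["scene","side","wrist"]:
    k=env.calibration(c);R=cv2.Rodrigues(np.array(k["rvec"]))[0];print(c,np.array(k["intrinsics"]).tolist(),"pos",(-R.T@np.array(k["tvec"]).ravel()).round(3),R.round(3).tolist())
```

```text
scene [[464.41846957150227, 0.0, 316.84139357288103], [0.0, 464.41846957150227, 196.7452556065521], [0.0, 0.0, 1.0]] pos [ 1.224 -0.079  1.122] [[0.125, 0.992, -0.016], [0.821, -0.112, -0.559], [-0.556, 0.057, -0.829]]
side [[422.7561258469947, 0.0, 321.7875868601096], [0.0, 422.7561258469947, 190.84690866133332], [0.0, 0.0, 1.0]] pos [ 0.233 -0.973  0.848] [[0.956, -0.294, -0.016], [-0.193, -0.587, -0.786], [0.222, 0.754, -0.618]]
wrist [[320.96394192041186, 0.0, 319.3257052336129], [0.0, 320.96394192041186, 195.89463122249512], [0.0, 0.0, 1.0]] pos [0.625 0.081 0.374] [[1.0, -0.0, -0.0], [-0.0, -0.95, 0.314], [-0.001, -0.314, -0.95]]
```

```bash
cat > h.py <<'E'
from bench import env
import cv2,numpy as np
from scipy.optimize import minimize
def proj(c,P,k=None):
    k=k or env.calibration(c)
    return cv2.projectPoints(np.array(P,float),np.array(k["rvec"],float),np.array(k["tvec"],float),np.array(k["intrinsics"]),None)[0][:,0]
def tinpts(p):
    x,y,a=p[:3];c,s=np.cos(a),np.sin(a)
    L=[(-.08,0),(.08,0),(-.086,.06)]
    P=[(u,v,z) for u,z in [(-.08,0),(.08,0),(-.086,.062),(.08,.062),(-.086,.059)] for v in(-.026,.026)]
    return np.array([(x+c*u-s*v,y+s*u+c*v,z) for u,v,z in P])
def panpts(p):
    x,y,a=p[:3];c,s=np.cos(a),np.sin(a)
    P=[(u*h,v*h,z) for h,z in((.085,0),(.09,.057),(.09,.097)) for u in(-1,1) for v in(-1,1)]
    return np.array([(x+c*u-s*v,y+s*u+c*v,z) for u,v,z in P])
def hull(c,P,k):
    m=np.zeros((800,1280),np.uint8)
    cv2.fillConvexPoly(m,cv2.convexHull((proj(c,P,k)*2*16).astype(np.int32)),1,shift=4);return m>0
def fit(f,obs,p0):
    ks={c:env.calibration(c) for c,_ in obs}
    M=[(c,cv2.resize(m.astype(np.uint8),(1280,800),interpolation=0)>0) for c,m in obs]
    def cost(p):
        t=0
        for c,m in M:
            h=hull(c,f(p),ks[c]);t+=1-(h&m).sum()/max((h|m).sum(),1)
        return t
    best=min((minimize(cost,np.array(p0)+[0,0,da],method="Nelder-Mead",options=dict(initial_simplex=np.array(p0)+[0,0,da]+np.array([[0,0,0],[.03,0,0],[0,.03,0],[0,0,.2]]),maxiter=200)) for da in(-.3,0,.3)),key=lambda r:r.fun)
    return best.x,best.fun
def ground(c,uv,z=0.03):
    k=env.calibration(c);R=cv2.Rodrigues(np.array(k["rvec"],float))[0];t=np.array(k["tvec"],float).ravel()
    d=R.T@np.linalg.inv(np.array(k["intrinsics"]))@[uv[0],uv[1],1];o=-R.T@t
    return o+d*(z-o[2])/d[2]
E
python3 - <<'E'
from h import *
reg={}
for c in["scene","side","wrist"]:
    env.camera(c)
    for l in["tin_a","pan_floor","jar","nut_driver","pliers"]: reg[c,l]=env.cut_out(c,l)
def near(c,l,uv):
    r=[d for d in reg[c,l] if np.hypot(d["bbox"][0]*640-uv[0],d["bbox"][1]*400-uv[1])<15]
    return r[0]["region"] if r else None
def go(n,f,l,lst,p0):
    obs=[(c,near(c,l,uv)) for c,uv in lst]; obs=[o for o in obs if o[1] is not None]
    p,e=fit(f,obs,p0); print(n,p[:2].round(4),np.degrees(p[2]).round(1),round(e,3),[o[0] for o in obs])
    for o in obs:
        p1,e1=fit(f,[o],p0);print("   ",o[0],p1[:2].round(4),np.degrees(p1[2]).round(1),round(e1,3))
    return p
g=lambda c,uv:list(ground(c,uv)[:2])+[0]
go("near",tinpts,"tin_a",[("scene",(323,198)),("side",(316,195)),("wrist",(190,164))],g("side",(316,195)))
go("far",tinpts,"tin_a",[("scene",(222,216)),("side",(354,258))],g("side",(354,258)))
go("pan",panpts,"pan_floor",[("scene",(407,169)),("side",(284,147))],g("side",(284,147)))
for n,uv in dict(jar=(389,210),nd=(373,313),yellow=(428,240),green=(275,325)).items(): print(n,ground("side",uv).round(3))
for n,uv in dict(jar=(297,275),nd=(165,225),pl=(466,190),yellow=(225,288),green=(175,158),carous=(447,305)).items(): print(n,ground("scene",uv).round(3))
print(env.get_state()["clock"])
E
```

```text
near [0.4981 0.0063] 7.4 0.399 ['scene', 'wrist']
    scene [0.4969 0.0051] 8.3 0.36
    wrist [0.4981 0.0067] 7.4 0.033
far [ 0.5262 -0.272 ] 7.8 0.102 ['scene', 'side']
    scene [ 0.5244 -0.2727] 7.6 0.036
    side [ 0.5269 -0.2693] 7.4 0.032
pan [0.4614 0.2603] 7.2 0.427 ['scene', 'side']
    scene [0.4491 0.2618] 7.0 0.143
    side [0.4698 0.3135] 9.3 0.238
jar [ 0.687 -0.124  0.03 ]
nd [ 0.504 -0.443  0.03 ]
yellow [ 0.736 -0.271  0.03 ]
green [ 0.284 -0.406  0.03 ]
jar [ 0.723 -0.085  0.03 ]
nd [ 0.527 -0.429  0.03 ]
pl [0.526 0.419 0.03 ]
yellow [ 0.734 -0.268  0.03 ]
green [ 0.293 -0.412  0.03 ]
carous [0.85  0.271 0.03 ]
2.25
```

Run:
```python
from h import *
out=[]
for c,(x0,y0) in dict(scene=(160,110),side=(190,90)).items():
    im=cv2.resize(env.camera(c)[:,:,::-1],None,fx=3,fy=3,interpolation=cv2.INTER_CUBIC)
    def poly(P,col): cv2.polylines(im,[(proj(c,P)*3).astype(np.int32)],True,col,1)
    def rect(p,h,w,z,col):
        x,y,a=p;s,q=np.sin(a),np.cos(a)
        poly([(x+q*u-s*v,y+s*u+q*v,z) for u,v in((-h,-w),(h,-w),(h,w),(-h,w))],col)
    for p in((.498,.0065,.129),(.526,-.2715,.13)): rect(p,.08,.026,.062,(0,0,255));rect(p,.08,.026,0,(0,0,255))
    for p,col in (((.449,.262,.122),(0,255,0)),): rect(p,.09,.09,.097,col);rect(p,.085,.085,0,col)
    out.append(im[y0*3:y0*3+480,x0*3:x0*3+780])
cv2.imwrite("pics/ov1.png",out[0]);cv2.imwrite("pics/ov2.png",out[1])
```

```text
(no output)
```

View pics/ov1.png

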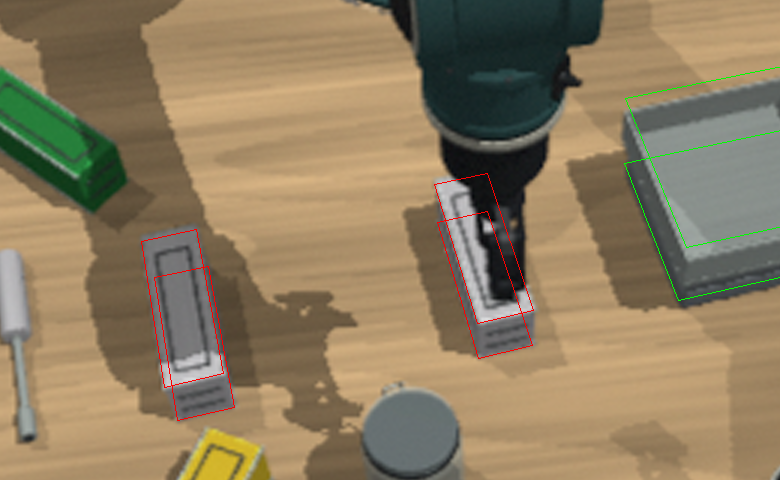

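View pics/ov2.png

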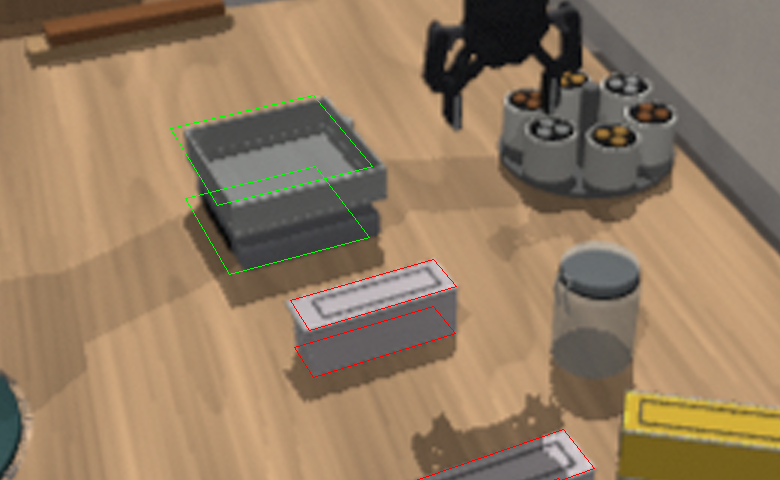

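Run:
```python
from h import *
o=[]
for c,(x0,y0) in dict(scene=(355,125),side=(240,115)).items():
    im=env.camera(c)[y0:y0+95,x0:x0+100,::-1];im=cv2.resize(im,None,fx=4,fy=4,interpolation=cv2.INTER_CUBIC);o.append(im)
cv2.imwrite("pics/pan.png",np.hstack(o))
```

```text
(no output)
```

View pics/pan.png

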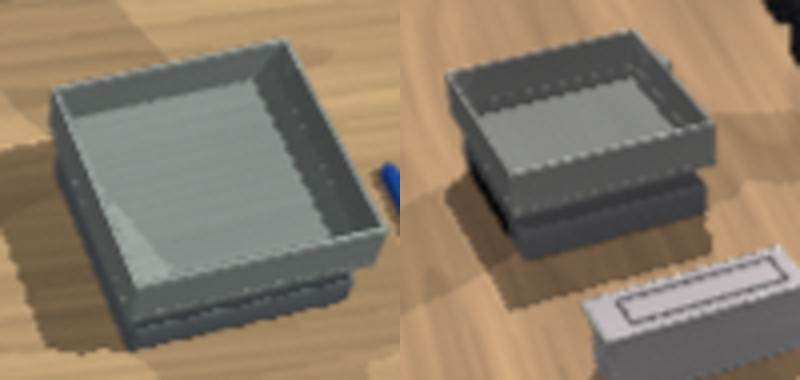

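Run:
```python
from h import *
from scipy.optimize import least_squares
S=np.array([(52,90),(288,40),(386,233),(134,290)])/4+[355,125]
D=np.array([(48,74),(233,30),(314,128),(111,176)])/4+[240,115]
# scene: image left=-y, down=+x : corners (-x,-y),(-x,+y),(+x,+y),(+x,-y)
# side: left-top? (-x,+y),... 
def P(p):
    x,y,a,z=p;c,s=np.cos(a),np.sin(a)
    return [(x+c*u-s*v,y+s*u+c*v,z) for u,v in((-.09,-.09),(-.09,.09),(.09,.09),(.09,-.09))]
def f(p,w):
    r=[]
    if 's' in w: r.append(proj("scene",P(p))-S)
    if 'd' in w: r.append(proj("side",P(p))[[1,2,3,0]]-D)
    return np.concatenate(r).ravel()
for w in("sd","s","d"):
    r=least_squares(lambda p:f(np.r_[p,.097] if len(w)==1 else p,w),[.46,.26,.12] if len(w)==1 else [.46,.26,.12,.09]);print(w,r.x.round(4),r.fun.round(1))
```

```text
sd [0.4632 0.2578 0.1226 0.0941] [-0.2 -0.  -0.2  0.2  0.2  0.5 -0.   0.3 -1.  -0.2  0.5 -0.1  0.2 -0.7
 -0.6  0.3]
s [0.4644 0.2573 0.1221] [-0.2 -0.3 -0.1 -0.1  0.3  0.2 -0.   0.1]
d [0.4629 0.2521 0.1231] [-0.9 -0.1  0.8 -0.1  0.6 -0.6 -0.4  0.5]
```

>>> {"api": "apply_moves", "payload": {
  "series": [
    {"y": -31.8,"x": 1.6},
    {"y": -31.8,"x": 1.6},
    {"y": -31.8,"x": 1.6},
    {"y": -31.8,"x": 1.6},
    {"rz": 6.88},
    {"rz": 6.88},
    {"rz": 6.88},
    {"rz": 6.88}
  ]
}}

```text
schema error: expected keys x, y, z, rx, ry, rz, jaw
```

>>> {"api": "apply_moves", "payload": {
  "series": [
    {"rz": 6.88},
    {"rz": 6.88,"z": 12},
    {"rz": 6.88,"z": 12},
    {"rz": 6.88,"z": 12},
    {"rz": 6.88,"z": 12},
    {"rz": 6.88,"z": 12},
    {"rz": 6.88,"z": 12},
    {"rz": 6.88,"z": 12}
  ]
}}

```text
schema error: expected keys x, y, z, rx, ry, rz, jaw
```

Run:
```python
from h import *
s=env.get_state();print({k:np.round(v,3).tolist() for k,v in s.items()})
cv2.imwrite("pics/w1.png",env.camera("wrist")[:,:,::-1]);cv2.imwrite("pics/s1.png",env.camera("side")[:,:,::-1])
for l in["wrist","side"]:print(l,[(round(d["score"],2),[round(float(b)*s) for b,s in zip(d["bbox"],(640,400,640,400))]) for d in env.cut_out(l,"tin_a")])
```

```text
{'clock': 2.45, 'joint_positions': [-2.376, 23.916, -0.592, 92.453, 0.27, 63.637, -3.036], 'joint_vel': [-0.062, 0.036, -0.021, 0.111, -0.005, 0.078, -0.044], 'joint_efforts': [0.002, -86.421, 0.679, -43.52, 0.019, 0.002, -0.0], 'ee_pos': [0.625, 0.0, 0.231], 'eef_rot': [-179.995, 0.002, 90.002], 'force': [-0.164, 0.078, -0.442], 'torque': [0.017, 0.006, 0.05], 'finger_gap': 0.085}
wrist [(0.81, [140, 392, 29, 15]), (0.74, [384, 344, 91, 70]), (0.73, [261, 352, 94, 52]), (0.68, [193, 164, 180, 79])]
side [(0.87, [275, 325, 62, 81]), (0.86, [316, 195, 60, 36]), (0.82, [352, 258, 74, 48]), (0.75, [429, 238, 72, 41])]
```

View pics/w1.png

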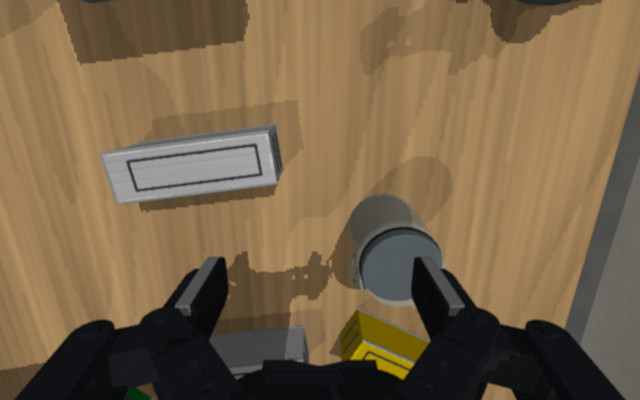

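View pics/s1.png

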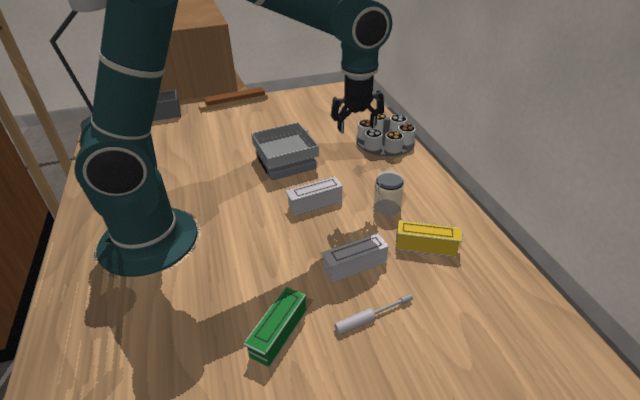

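Candidates in the scene picture are the bare-metal tins at (323,198) and (222,216), the green look-alike at (175,158) and the yellow one at (225,288). The two bare-metal ones are the real tins, and the overlay crop confirmed both. I'll start with the one at (323,198).

>>> {"api": "apply_moves", "payload": {
  "series": [
    {"x": 1.6,"y": -31.8,"z": 0,"rx": 0,"ry": 0,"rz": 0,"jaw": 85},
    {"x": 1.6,"y": -31.8,"z": 0,"rx": 0,"ry": 0,"rz": 0,"jaw": 85},
    {"x": 1.6,"y": -31.8,"z": 0,"rx": 0,"ry": 0,"rz": 0,"jaw": 85},
    {"x": 1.6,"y": -31.8,"z": 0,"rx": 0,"ry": 0,"rz": 0,"jaw": 85},
    {"x": 0,"y": 0,"z": 0,"rx": 0,"ry": 0,"rz": 6.88,"jaw": 85},
    {"x": 0,"y": 0,"z": 0,"rx": 0,"ry": 0,"rz": 6.88,"jaw": 85},
    {"x": 0,"y": 0,"z": 0,"rx": 0,"ry": 0,"rz": 6.88,"jaw": 85},
    {"x": 0,"y": 0,"z": 0,"rx": 0,"ry": 0,"rz": 6.88,"jaw": 85}
  ]
}}

```text
clock: 3.32
ee_pos: [0.4978, 0.0064, 0.2315]
eef_rot: [180.0, -0.0, 62.1]
force: [0.2, 0.2, -1.0]
finger_gap: 0.085
```

>>> {"api": "apply_moves", "payload": {
  "series": [
    {"x": 0,"y": 0,"z": 10,"rx": 0,"ry": 0,"rz": 6.88,"jaw": 85},
    {"x": 0,"y": 0,"z": 10,"rx": 0,"ry": 0,"rz": 6.88,"jaw": 85},
    {"x": 0,"y": 0,"z": 10,"rx": 0,"ry": 0,"rz": 6.88,"jaw": 85},
    {"x": 0,"y": 0,"z": 10,"rx": 0,"ry": 0,"rz": 6.88,"jaw": 85},
    {"x": 0,"y": 0,"z": 10,"rx": 0,"ry": 0,"rz": 6.88,"jaw": 85},
    {"x": 0,"y": 0,"z": 10,"rx": 0,"ry": 0,"rz": 6.88,"jaw": 85},
    {"x": 0,"y": 0,"z": 10,"rx": 0,"ry": 0,"rz": 6.88,"jaw": 85},
    {"x": 0,"y": 0,"z": 10,"rx": 0,"ry": 0,"rz": 6.88,"jaw": 85}
  ]
}}

```text
clock: 3.98
ee_pos: [0.4978, 0.0064, 0.1509]
eef_rot: [180.0, -0.0, 7.1]
force: [-0.0, 0.2, 0.7]
finger_gap: 0.085
```

Run:
```python
from h import *
s=env.get_state();print({k:np.round(v,3).tolist() for k,v in s.items()})
cv2.imwrite("pics/w2.png",env.camera("wrist")[:,:,::-1]);cv2.imwrite("pics/s2.png",env.camera("side")[:,:,::-1])
```

```text
{'clock': 3.983, 'joint_positions': [-12.013, 16.829, 9.018, 114.935, -3.471, 48.475, -83.973], 'joint_vel': [-10.778, 10.481, 13.084, 5.937, -7.488, -15.314, -75.153], 'joint_efforts': [2.497, -68.656, 1.064, -36.912, 0.515, 0.906, 4.316], 'ee_pos': [0.498, 0.006, 0.151], 'eef_rot': [179.996, -0.01, 7.1], 'force': [-0.006, 0.163, 0.72], 'torque': [-0.06, -0.025, 0.017], 'finger_gap': 0.085}
```

View pics/w2.png

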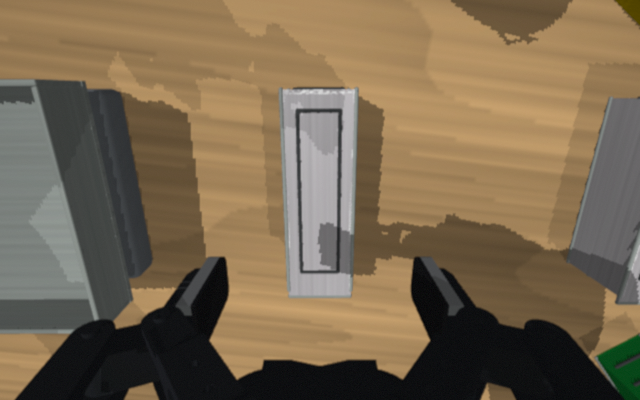

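View pics/s2.png

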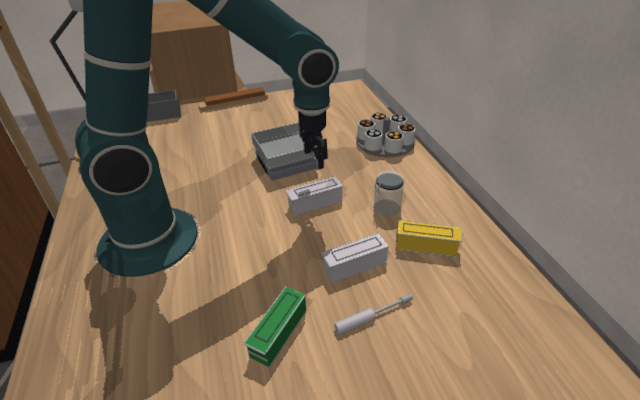

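>>> {"api": "apply_moves", "payload": {
  "series": [
    {"x": 0,"y": 0,"z": 30,"rx": 0,"ry": 0,"rz": 0,"jaw": 85},
    {"x": 0,"y": 0,"z": 30,"rx": 0,"ry": 0,"rz": 0,"jaw": 85},
    {"x": 0,"y": 0,"z": 30,"rx": 0,"ry": 0,"rz": 0,"jaw": 85},
    {"x": 0,"y": 0,"z": 25,"rx": 0,"ry": 0,"rz": 0,"jaw": 85},
    {"x": 0,"y": 0,"z": 20,"rx": 0,"ry": 0,"rz": 0,"jaw": 85},
    {"x": 0,"y": 0,"z": 0,"rx": 0,"ry": 0,"rz": 0,"jaw": 85},
    {"x": 0,"y": 0,"z": 0,"rx": 0,"ry": 0,"rz": 0,"jaw": 40},
    {"x": 0,"y": 0,"z": 0,"rx": 0,"ry": 0,"rz": 0,"jaw": 40}
  ],
  "grip_force": 60
}}

```text
clock: 4.75
ee_pos: [0.4986, 0.0064, 0.0177]
eef_rot: [-180.0, -0.1, 7.5]
force: [-0.6, 0.3, -0.5]
finger_gap: 0.0633
```

>>> {"api": "apply_moves", "payload": {
  "series": [
    {"x": 0,"y": 0,"z": 0,"rx": 0,"ry": 0,"rz": 0,"jaw": 40},
    {"x": 0,"y": 0,"z": 0,"rx": 0,"ry": 0,"rz": 0,"jaw": 40},
    {"x": 0,"y": 0,"z": 0,"rx": 0,"ry": 0,"rz": 0,"jaw": 40},
    {"x": 0,"y": 0,"z": 0,"rx": 0,"ry": 0,"rz": 0,"jaw": 40}
  ]
}}

```text
clock: 5.08
ee_pos: [0.4988, 0.0065, 0.018]
eef_rot: [180.0, -0.1, 7.5]
force: [-0.8, -0.2, 6.8]
finger_gap: 0.0517
```

>>> {"api": "apply_moves", "payload": {
  "series": [
    {"x": 0,"y": 0,"z": -25,"rx": 0,"ry": 0,"rz": 0,"jaw": 40},
    {"x": 0,"y": 0,"z": -25,"rx": 0,"ry": 0,"rz": 0,"jaw": 40},
    {"x": 0,"y": 0,"z": -25,"rx": 0,"ry": 0,"rz": 0,"jaw": 40},
    {"x": 0,"y": 0,"z": -20,"rx": 0,"ry": -4,"rz": 0,"jaw": 40},
    {"x": 0,"y": 0,"z": 0,"rx": 0,"ry": -4,"rz": 0,"jaw": 40},
    {"x": 0,"y": 0,"z": 0,"rx": 0,"ry": -4,"rz": 0,"jaw": 40},
    {"x": 0,"y": 0,"z": 0,"rx": 0,"ry": 0,"rz": 0,"jaw": 40},
    {"x": 0,"y": 0,"z": 0,"rx": 0,"ry": 0,"rz": 0,"jaw": 40}
  ]
}}

```text
clock: 5.75
ee_pos: [0.4982, 0.0065, 0.1116]
eef_rot: [180.0, 11.9, 7.5]
force: [-0.2, 0.2, -3.4]
finger_gap: 0.0514
```

>>> {"api": "apply_moves", "payload": {
  "series": [
    {"x": 0,"y": 0,"z": 0,"rx": 0,"ry": 0,"rz": 0,"jaw": 40},
    {"x": 0,"y": 0,"z": 0,"rx": 0,"ry": 0,"rz": 0,"jaw": 40},
    {"x": 0,"y": 0,"z": 0,"rx": 0,"ry": 0,"rz": 0,"jaw": 40},
    {"x": 0,"y": 0,"z": 0,"rx": 0,"ry": 4,"rz": 0,"jaw": 40},
    {"x": 0,"y": 0,"z": 0,"rx": 0,"ry": 4,"rz": 0,"jaw": 40},
    {"x": 0,"y": 0,"z": 0,"rx": 0,"ry": 4,"rz": 0,"jaw": 40},
    {"x": 0,"y": 0,"z": 0,"rx": 0,"ry": 0,"rz": 0,"jaw": 40},
    {"x": 0,"y": 0,"z": 0,"rx": 0,"ry": 0,"rz": 0,"jaw": 40}
  ]
}}

```text
clock: 6.42
ee_pos: [0.4972, 0.0063, 0.1117]
eef_rot: [-180.0, 0.0, 7.4]
force: [0.7, -0.3, -4.2]
finger_gap: 0.051
```

>>> {"api": "apply_moves", "payload": {
  "series": [
    {"x": 0,"y": 0,"z": 0,"rx": 0,"ry": 0,"rz": 0,"jaw": 40},
    {"x": 0,"y": 0,"z": 0,"rx": 0,"ry": 0,"rz": 0,"jaw": 40}
  ]
}}

```text
clock: 6.58
ee_pos: [0.4982, 0.0065, 0.1113]
eef_rot: [180.0, 0.1, 7.5]
force: [0.0, -0.1, -4.1]
finger_gap: 0.0514
```

```bash
cat > m.py <<'E'
from h import *
T=[]
for i in range(4):
    s=env.get_state();T.append(np.r_[s["torque"],s["force"],s["eef_rot"],s["clock"]]);env.camera("side")
T=np.array(T);yw=np.radians(7.4);ax=np.array([-np.sin(yw),np.cos(yw),0])
print(T.round(3)); m=T.mean(0);print("My",(T[:,:3]@ax).round(4),(m[:3]@ax).round(4))
E
python3 m.py
```

```text
[[-9.00000e-03  9.00000e-02 -0.00000e+00  2.00000e-02 -9.20000e-02
  -4.06200e+00  1.79997e+02  6.10000e-02  7.45300e+00  6.58300e+00]
 [ 9.00000e-03  8.10000e-02 -6.00000e-03  4.47000e-01 -3.98000e-01
  -3.96500e+00  1.79994e+02  5.90000e-02  7.45300e+00  6.63300e+00]
 [ 8.00000e-03  1.26000e-01 -1.80000e-02  3.23000e-01  3.10000e-02
  -4.22600e+00  1.79995e+02  5.70000e-02  7.44500e+00  6.68300e+00]
 [ 3.00000e-03  1.30000e-01 -1.00000e-03 -3.02000e-01 -5.15000e-01
  -3.48300e+00  1.79993e+02  4.70000e-02  7.44700e+00  6.73300e+00]]
My [0.0908 0.0788 0.1237 0.1283] 0.1054
```

```bash
sed -i 's/range(4)/range(10)/; s/^print(T.round(3)); //; s/m=T.mean/m=T.mean/' m.py; sed -i 's/^.*print("My"/m=T.mean(0);print("F",m[3:6].round(2),"rot",m[6:9].round(2),"My"/; ' m.py; cat m.py; python3 m.py
```

```text
from h import *
T=[]
for i in range(10):
    s=env.get_state();T.append(np.r_[s["torque"],s["force"],s["eef_rot"],s["clock"]]);env.camera("side")
T=np.array(T);yw=np.radians(7.4);ax=np.array([-np.sin(yw),np.cos(yw),0])
m=T.mean(0);print("F",m[3:6].round(2),"rot",m[6:9].round(2),"My",(T[:,:3]@ax).round(4),(m[:3]@ax).round(4))
F [-0.23 -0.04 -4.  ] rot [1.80e+02 2.00e-02 7.44e+00] My [0.095  0.0809 0.1069 0.071  0.1095 0.1137 0.0799 0.0604 0.1086 0.1104] 0.0936
```

>>> {"api": "apply_moves", "payload": {
  "series": [
    {"x": 0,"y": 0,"z": 0,"rx": 0,"ry": 4,"rz": 0,"jaw": 40},
    {"x": 0,"y": 0,"z": 0,"rx": 0,"ry": 4,"rz": 0,"jaw": 40},
    {"x": 0,"y": 0,"z": 0,"rx": 0,"ry": 4,"rz": 0,"jaw": 40},
    {"x": 0,"y": 0,"z": 0,"rx": 0,"ry": 0,"rz": 0,"jaw": 40},
    {"x": 0,"y": 0,"z": 0,"rx": 0,"ry": 0,"rz": 0,"jaw": 40},
    {"x": 0,"y": 0,"z": 0,"rx": 0,"ry": 0,"rz": 0,"jaw": 40},
    {"x": 0,"y": 0,"z": 0,"rx": 0,"ry": 0,"rz": 0,"jaw": 40},
    {"x": 0,"y": 0,"z": 0,"rx": 0,"ry": 0,"rz": 0,"jaw": 40}
  ]
}}

```text
clock: 7.95
ee_pos: [0.4982, 0.0065, 0.1112]
eef_rot: [180.0, -12.0, 7.5]
force: [0.2, -0.6, -4.0]
finger_gap: 0.0515
```

>>> {"api": "apply_moves", "payload": {
  "series": [
    {"x": 0,"y": 0,"z": 0,"rx": 0,"ry": -4,"rz": 0,"jaw": 40},
    {"x": 0,"y": 0,"z": 0,"rx": 0,"ry": -4,"rz": 0,"jaw": 40},
    {"x": 0,"y": 0,"z": 0,"rx": 0,"ry": -4,"rz": 0,"jaw": 40},
    {"x": 0,"y": 0,"z": 0,"rx": 0,"ry": 0,"rz": 0,"jaw": 40},
    {"x": 0,"y": 0,"z": 0,"rx": 0,"ry": 0,"rz": 0,"jaw": 40},
    {"x": 0,"y": 0,"z": 0,"rx": 0,"ry": 0,"rz": 0,"jaw": 40}
  ]
}}

```text
clock: 8.45
ee_pos: [0.4975, 0.0064, 0.1109]
eef_rot: [180.0, -0.0, 7.4]
force: [-0.3, 0.3, -4.4]
finger_gap: 0.0513
```

```bash
python3 m.py
```

```text
F [-0.46  0.31 -4.28] rot [-1.08e+02 -3.00e-02  7.43e+00] My [-0.0649 -0.0604 -0.0069 -0.0051 -0.041  -0.059  -0.0261  0.0139 -0.0458
 -0.0658] -0.0361
```

Front-up against front-down differs by 0.13 N m, so this is the seven-ball tin. Next I'll turn and carry it over to the pan.

>>> {"api": "apply_moves", "payload": {
  "series": [
    {"x": 0,"y": 0,"z": -15,"rx": 0,"ry": 0,"rz": -7.1,"jaw": 40},
    {"x": 0,"y": 0,"z": -15,"rx": 0,"ry": 0,"rz": -7.1,"jaw": 40},
    {"x": 0,"y": 0,"z": -15,"rx": 0,"ry": 0,"rz": -7.1,"jaw": 40},
    {"x": 0,"y": 0,"z": -15,"rx": 0,"ry": 0,"rz": -7.1,"jaw": 40},
    {"x": 0,"y": 0,"z": -15,"rx": 0,"ry": 0,"rz": -7.1,"jaw": 40},
    {"x": 0,"y": 0,"z": -15,"rx": 0,"ry": 0,"rz": -7.1,"jaw": 40},
    {"x": 0,"y": 0,"z": -15,"rx": 0,"ry": 0,"rz": -7.1,"jaw": 40},
    {"x": 0,"y": 0,"z": -15,"rx": 0,"ry": 0,"rz": -7.1,"jaw": 40}
  ]
}}

```text
clock: 9.62
ee_pos: [0.4976, 0.0063, 0.232]
eef_rot: [-180.0, 0.0, 64.6]
force: [0.1, 1.3, -3.2]
finger_gap: 0.0515
```

>>> {"api": "apply_moves", "payload": {
  "series": [
    {"x": 0,"y": 0,"z": 0,"rx": 0,"ry": 0,"rz": -7.1,"jaw": 40},
    {"x": 0,"y": 0,"z": 0,"rx": 0,"ry": 0,"rz": -7.1,"jaw": 40},
    {"x": 0,"y": 0,"z": 0,"rx": 0,"ry": 0,"rz": -7.1,"jaw": 40},
    {"x": 0,"y": 0,"z": 0,"rx": 0,"ry": 0,"rz": -7.1,"jaw": 40},
    {"x": 0,"y": 0,"z": 0,"rx": 0,"ry": 0,"rz": -7.1,"jaw": 40},
    {"x": 0,"y": 0,"z": 0,"rx": 0,"ry": 0,"rz": -7.1,"jaw": 40},
    {"x": 0,"y": 0,"z": 0,"rx": 0,"ry": 0,"rz": 0,"jaw": 40}
  ]
}}

```text
clock: 10.2
ee_pos: [0.4976, 0.0063, 0.2312]
eef_rot: [-180.0, -0.0, 107.2]
force: [1.0, -0.0, -3.8]
finger_gap: 0.0512
```

Run:
```python
from h import *
s=env.get_state();print({k:np.round(v,3).tolist() for k,v in s.items()})
```

```text
{'clock': 10.2, 'joint_positions': [0.03, 10.99, -4.849, 110.114, 1.078, 58.951, 11.933], 'joint_vel': [-0.798, -0.001, 1.008, -0.007, -0.321, 0.039, -14.223], 'joint_efforts': [0.653, -63.771, -0.858, -43.228, 0.18, 0.017, 4.59], 'ee_pos': [0.498, 0.006, 0.231], 'eef_rot': [-179.988, -0.003, 107.219], 'force': [1.009, -0.002, -3.807], 'torque': [0.015, -0.033, -0.016], 'finger_gap': 0.051}
```

>>> {"api": "apply_moves", "payload": {
  "series": [
    {"x": 33.9,"y": 4.1,"z": 0,"rx": 0,"ry": 0,"rz": 0,"jaw": 40},
    {"x": 33.9,"y": 4.1,"z": 0,"rx": 0,"ry": 0,"rz": 0,"jaw": 40},
    {"x": 33.9,"y": 4.1,"z": 0,"rx": 0,"ry": 0,"rz": 0,"jaw": 40},
    {"x": 33.9,"y": 4.1,"z": 0,"rx": 0,"ry": 0,"rz": 0,"jaw": 40},
    {"x": 33.9,"y": 4.1,"z": 0,"rx": 0,"ry": 0,"rz": 0,"jaw": 40},
    {"x": 33.9,"y": 4.1,"z": 0,"rx": 0,"ry": 0,"rz": 0,"jaw": 40},
    {"x": 33.9,"y": 4.1,"z": 0,"rx": 0,"ry": 0,"rz": 0,"jaw": 40},
    {"x": 33.9,"y": 4.1,"z": 0,"rx": 0,"ry": 0,"rz": 0,"jaw": 40}
  ]
}}

```text
clock: 10.87
ee_pos: [0.45, 0.277, 0.2313]
eef_rot: [180.0, 0.0, 106.5]
force: [1.1, -0.3, -3.1]
finger_gap: 0.0512
```

>>> {"api": "apply_moves", "payload": {
  "series": [
    {"x": 33.9,"y": 4.1,"z": 0,"rx": 0,"ry": 0,"rz": 0,"jaw": 40},
    {"x": 33.9,"y": 4.1,"z": 0,"rx": 0,"ry": 0,"rz": 0,"jaw": 40},
    {"x": 0,"y": 0,"z": 0,"rx": 0,"ry": 5,"rz": 0,"jaw": 40},
    {"x": 0,"y": 0,"z": 0,"rx": 0,"ry": 5,"rz": 0,"jaw": 40},
    {"x": 0,"y": 0,"z": 0,"rx": 0,"ry": 5,"rz": 0,"jaw": 40},
    {"x": 0,"y": 0,"z": 0,"rx": 0,"ry": 5,"rz": 0,"jaw": 40},
    {"x": 0,"y": 0,"z": 0,"rx": 0,"ry": 5,"rz": 0,"jaw": 40},
    {"x": 0,"y": 0,"z": 0,"rx": 0,"ry": 0,"rz": 0,"jaw": 40}
  ]
}}

```text
clock: 11.53
ee_pos: [0.4402, 0.3397, 0.2301]
eef_rot: [-179.8, -25.2, 106.2]
force: [0.9, -1.7, -5.0]
finger_gap: 0.0516
```

Run:
```python
from h import *
s=env.get_state();print({k:np.round(v,3).tolist() for k,v in s.items()})
a=[env.camera(c)[:,:,::-1] for c in("scene","side")]
cv2.imwrite("pics/p1.png",np.hstack([a[0][60:360,220:560],a[1][60:360,160:500]]))
```

```text
{'clock': 11.533, 'joint_positions': [-8.678, 16.828, -22.239, 108.036, -23.159, 52.729, 0.08], 'joint_vel': [-4.136, -0.543, -0.196, -1.843, 9.991, 1.36, -10.837], 'joint_efforts': [0.537, -71.494, -8.726, -42.814, -5.936, -0.417, 3.918], 'ee_pos': [0.44, 0.34, 0.23], 'eef_rot': [-179.776, -25.218, 106.192], 'force': [0.901, -1.708, -5.038], 'torque': [-0.883, -0.281, 0.03], 'finger_gap': 0.052}
```

View pics/p1.png

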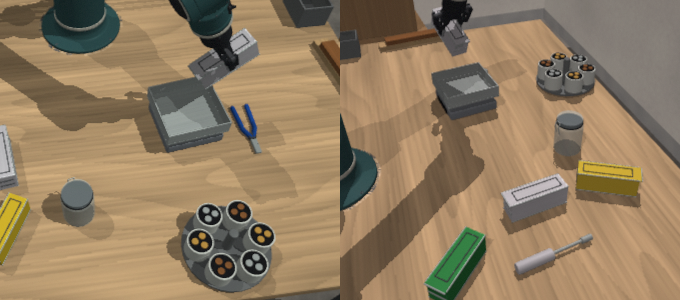

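>>> {"api": "apply_moves", "payload": {
  "series": [
    {"x": 0,"y": 0,"z": 0,"rx": 2.45,"ry": 0,"rz": -5.26,"jaw": 40},
    {"x": 0,"y": 0,"z": 0,"rx": 2.45,"ry": 0,"rz": -5.26,"jaw": 40},
    {"x": 0,"y": 0,"z": 0,"rx": 2.45,"ry": 0,"rz": -5.26,"jaw": 40},
    {"x": 0,"y": 0,"z": 0,"rx": 2.45,"ry": 0,"rz": -5.26,"jaw": 40},
    {"x": 0,"y": 0,"z": 0,"rx": 2.45,"ry": 0,"rz": -5.26,"jaw": 40},
    {"x": -1,"y": -21,"z": 16,"rx": 0,"ry": 0,"rz": 0,"jaw": 40},
    {"x": -1,"y": -21,"z": 16,"rx": 0,"ry": 0,"rz": 0,"jaw": 40},
    {"x": 0,"y": 0,"z": 0,"rx": 0,"ry": 0,"rz": 0,"jaw": 40}
  ]
}}

```text
clock: 12.3
ee_pos: [0.3973, 0.3195, 0.199]
eef_rot: [-179.6, -24.9, 135.7]
force: [1.3, -0.3, -3.4]
finger_gap: 0.0515
```

Run:
```python
from h import *
s=env.get_state();print({k:np.round(v,3).tolist() for k,v in s.items()})
a=[env.camera(c)[:,:,::-1] for c in("scene","side")]
cv2.imwrite("pics/p2.png",np.hstack([a[0][60:360,220:560],a[1][60:360,160:500]]))
```

```text
{'clock': 12.3, 'joint_positions': [-6.768, 21.576, -26.396, 106.877, -16.807, 61.225, 22.845], 'joint_vel': [-0.477, 0.487, 0.308, -5.746, 0.757, 2.91, -2.171], 'joint_efforts': [0.622, -77.488, -8.441, -39.372, -2.469, -0.809, 0.898], 'ee_pos': [0.397, 0.319, 0.199], 'eef_rot': [-179.593, -24.944, 135.718], 'force': [1.266, -0.258, -3.391], 'torque': [-0.496, -0.564, 0.022], 'finger_gap': 0.052}
```

View pics/p2.png

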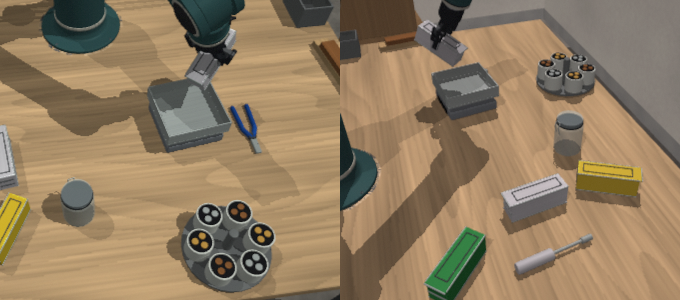

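>>> {"api": "apply_moves", "payload": {
  "series": [
    {"x": 0,"y": 0,"z": 0,"rx": 0,"ry": 4,"rz": 0,"jaw": 40},
    {"x": 0,"y": 0,"z": 0,"rx": 0,"ry": 4,"rz": 0,"jaw": 40},
    {"x": 0,"y": 0,"z": 0,"rx": 0,"ry": 4,"rz": 0,"jaw": 40},
    {"x": 0,"y": 0,"z": 0,"rx": 0,"ry": 0,"rz": 0,"jaw": 40}
  ]
}}

```text
clock: 12.73
ee_pos: [0.4028, 0.3198, 0.2006]
eef_rot: [-179.9, -37.1, 135.6]
force: [0.6, -1.1, -5.2]
finger_gap: 0.0512
```

Run:
```python
from h import *
s=env.get_state();print({k:np.round(v,3).tolist() for k,v in s.items()})
```

```text
{'clock': 12.733, 'joint_positions': [-0.591, 26.877, -28.017, 104.601, -24.924, 66.242, 31.453], 'joint_vel': [-2.266, -2.579, -0.777, 1.095, 4.251, -3.039, -4.52], 'joint_efforts': [-0.813, -79.889, -13.469, -38.653, -4.708, 2.959, 1.71], 'ee_pos': [0.403, 0.32, 0.201], 'eef_rot': [-179.856, -37.135, 135.556], 'force': [0.618, -1.104, -5.193], 'torque': [-0.865, -0.875, 0.039], 'finger_gap': 0.051}
```

>>> {"api": "apply_moves", "payload": {
  "series": [
    {"x": -6,"y": 0,"z": 8,"rx": 0,"ry": 4,"rz": 0,"jaw": 40},
    {"x": 0,"y": 0,"z": 0,"rx": 0,"ry": 4,"rz": 0,"jaw": 40},
    {"x": 0,"y": 0,"z": 0,"rx": 0,"ry": 4,"rz": 0,"jaw": 40},
    {"x": 0,"y": 0,"z": 0,"rx": 0,"ry": 3,"rz": 0,"jaw": 40},
    {"x": 0,"y": 0,"z": 0,"rx": 0,"ry": 3,"rz": 0,"jaw": 40},
    {"x": 0,"y": 0,"z": 0,"rx": 0,"ry": 3,"rz": 0,"jaw": 40},
    {"x": 0,"y": 0,"z": 0,"rx": 0,"ry": 3,"rz": 0,"jaw": 40},
    {"x": 0,"y": 0,"z": 0,"rx": 0,"ry": 0,"rz": 0,"jaw": 40}
  ]
}}

```text
clock: 13.4
ee_pos: [0.4016, 0.3206, 0.1903]
eef_rot: [-179.6, -61.0, 135.5]
force: [0.3, 0.1, -3.0]
finger_gap: 0.0514
```

Run:
```python
from h import *
for i in range(3): env.camera("scene")
s=env.get_state();print({k:np.round(v,3).tolist() for k,v in s.items()})
a=[env.camera(c)[:,:,::-1] for c in("scene","side")]
cv2.imwrite("pics/p3.png",np.hstack([cv2.resize(a[0][80:230,320:490],None,fx=2,fy=2),cv2.resize(a[1][60:210,210:380],None,fx=2,fy=2)]))
```

```text
{'clock': 13.55, 'joint_positions': [7.495, 40.252, -31.283, 101.289, -35.155, 75.971, 42.555], 'joint_vel': [0.049, -0.602, -0.127, 0.343, -0.439, 0.104, 0.544], 'joint_efforts': [1.05, -89.178, -16.04, -29.44, -3.184, 3.105, -0.034], 'ee_pos': [0.401, 0.321, 0.192], 'eef_rot': [179.989, -60.792, 135.934], 'force': [-1.122, 0.224, -1.065], 'torque': [-0.852, -0.863, 0.008], 'finger_gap': 0.051}
```

View pics/p3.png

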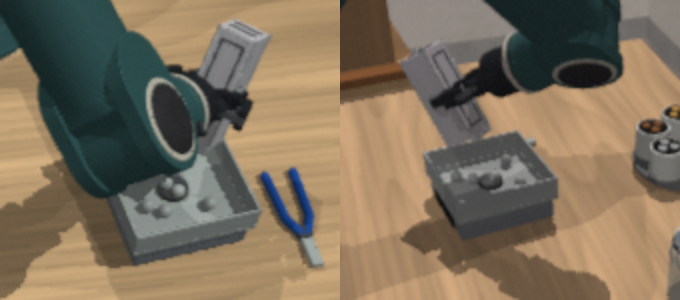

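>>> {"api": "apply_moves", "payload": {
  "series": [
    {"x": 0,"y": 0,"z": 0,"rx": 0,"ry": 3,"rz": 0,"jaw": 40},
    {"x": 0,"y": 0,"z": 0,"rx": 0,"ry": 3,"rz": 0,"jaw": 40},
    {"x": 0,"y": 0,"z": 0,"rx": 0,"ry": 0,"rz": 0,"jaw": 40},
    {"x": 0,"y": 0,"z": 0,"rx": 0,"ry": 0,"rz": 0,"jaw": 40},
    {"x": 0,"y": 0,"z": 0,"rx": 0,"ry": 0,"rz": 0,"jaw": 40},
    {"x": 0,"y": 0,"z": 0,"rx": 0,"ry": 0,"rz": 0,"jaw": 40},
    {"x": 0,"y": 0,"z": 0,"rx": 0,"ry": 0,"rz": 0,"jaw": 40},
    {"x": 0,"y": 0,"z": 0,"rx": 0,"ry": 0,"rz": 0,"jaw": 40}
  ]
}}

```text
clock: 14.32
ee_pos: [0.4011, 0.3209, 0.1917]
eef_rot: [179.9, -66.9, 136.0]
force: [0.4, 0.1, -2.0]
finger_gap: 0.0512
```

Run:
```python
from h import *
a=[env.camera(c)[:,:,::-1] for c in("scene","side","wrist")]
s=env.get_state();print({k:np.round(v,3).tolist() for k,v in s.items()})
cv2.imwrite("pics/p4.png",np.hstack([cv2.resize(a[0][110:210,360:460],None,fx=4,fy=4,interpolation=2),cv2.resize(a[1][90:190,240:340],None,fx=4,fy=4,interpolation=2)]))
cv2.imwrite("pics/p4w.png",a[2])
```

```text
{'clock': 14.467, 'joint_positions': [9.026, 43.9, -32.019, 100.382, -37.176, 78.767, 44.45], 'joint_vel': [0.181, 0.168, -0.047, -0.024, -0.088, 0.023, 0.052], 'joint_efforts': [-0.094, -94.549, -18.545, -27.489, -3.37, 3.373, -0.006], 'ee_pos': [0.401, 0.321, 0.192], 'eef_rot': [179.958, -66.973, 135.901], 'force': [0.061, -0.491, -1.357], 'torque': [-0.943, -0.962, -0.019], 'finger_gap': 0.051}
```

View pics/p4.png

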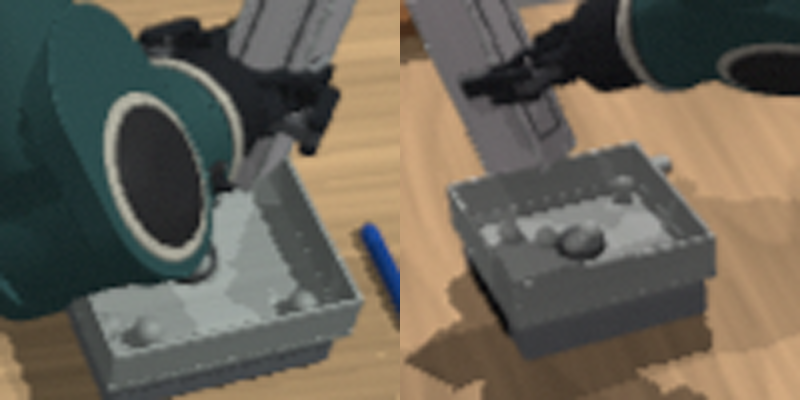

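View pics/p4w.png

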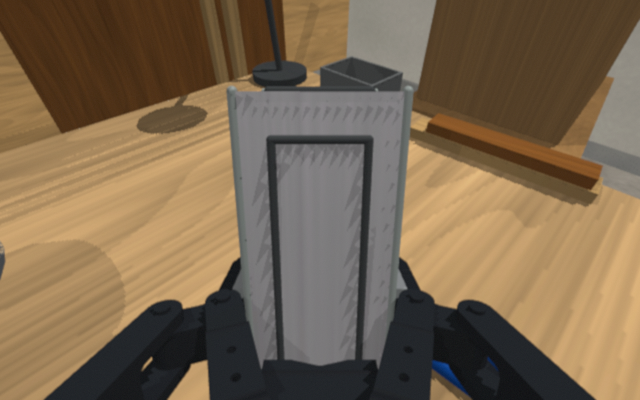

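>>> {"api": "apply_moves", "payload": {
  "series": [
    {"x": 25,"y": 0,"z": -10,"rx": 0,"ry": 0,"rz": 0,"jaw": 40},
    {"x": 25,"y": 0,"z": -10,"rx": 0,"ry": -6.7,"rz": 0,"jaw": 40},
    {"x": 0,"y": 0,"z": 0,"rx": 0,"ry": -6.7,"rz": 0,"jaw": 40},
    {"x": 0,"y": 0,"z": 0,"rx": 0,"ry": -6.7,"rz": 0,"jaw": 40},
    {"x": 0,"y": 0,"z": 0,"rx": 0,"ry": -6.7,"rz": 0,"jaw": 40},
    {"x": 0,"y": 0,"z": 0,"rx": 0,"ry": -6.7,"rz": 0,"jaw": 40},
    {"x": 0,"y": 0,"z": 0,"rx": 0,"ry": -6.7,"rz": 0,"jaw": 40},
    {"x": 0,"y": 0,"z": 0,"rx": 0,"ry": -6.7,"rz": 0,"jaw": 40}
  ]
}}

```text
clock: 15.13
ee_pos: [0.4008, 0.3216, 0.2463]
eef_rot: [179.8, -19.8, 135.9]
force: [0.4, 0.3, -3.3]
finger_gap: 0.0514
```

>>> {"api": "apply_moves", "payload": {
  "series": [
    {"x": 0,"y": 0,"z": 0,"rx": 0,"ry": -6.7,"rz": 0,"jaw": 40},
    {"x": 0,"y": 0,"z": 0,"rx": 0,"ry": -6.7,"rz": 0,"jaw": 40},
    {"x": 0,"y": 0,"z": 0,"rx": 0,"ry": -6.7,"rz": 0,"jaw": 40},
    {"x": 0,"y": 0,"z": 0,"rx": 0,"ry": 0,"rz": 0,"jaw": 40},
    {"x": 0,"y": 0,"z": 0,"rx": 0,"ry": 0,"rz": 0,"jaw": 40},
    {"x": 0,"y": 0,"z": 0,"rx": 0,"ry": 0,"rz": 0,"jaw": 40}
  ]
}}

```text
clock: 15.63
ee_pos: [0.4002, 0.3214, 0.2451]
eef_rot: [-180.0, -0.1, 135.9]
force: [-0.1, -1.5, -1.0]
finger_gap: 0.0515
```

```bash
python3 m.py
python3 - <<'E'
from h import *
a=[env.camera(c)[:,:,::-1] for c in("scene","side")]
s=env.get_state();print({k:np.round(v,3).tolist() for k,v in s.items()})
cv2.imwrite("pics/p5.png",np.hstack([cv2.resize(a[0][125:220,355:455],None,fx=4,fy=4,interpolation=2),cv2.resize(a[1][115:210,240:340],None,fx=4,fy=4,interpolation=2)]))
E
```

```text
F [-0.   -0.33 -1.82] rot [-1.7998e+02 -5.0000e-02  1.3578e+02] My [-0.0324 -0.0101  0.0191  0.0051  0.0227  0.0188 -0.0117  0.0185 -0.0436
  0.0248] 0.0011
{'clock': 16.233, 'joint_positions': [-19.478, 13.241, -26.178, 106.557, 6.588, 61.676, -2.339], 'joint_vel': [-0.199, -0.078, -0.021, 0.043, 0.016, 0.064, -0.084], 'joint_efforts': [0.146, -63.445, -4.29, -43.188, 0.017, 0.002, 0.005], 'ee_pos': [0.4, 0.321, 0.245], 'eef_rot': [179.997, -0.003, 135.847], 'force': [0.482, 0.361, -1.278], 'torque': [0.022, 0.029, 0.022], 'finger_gap': 0.051}
```

View pics/p5.png

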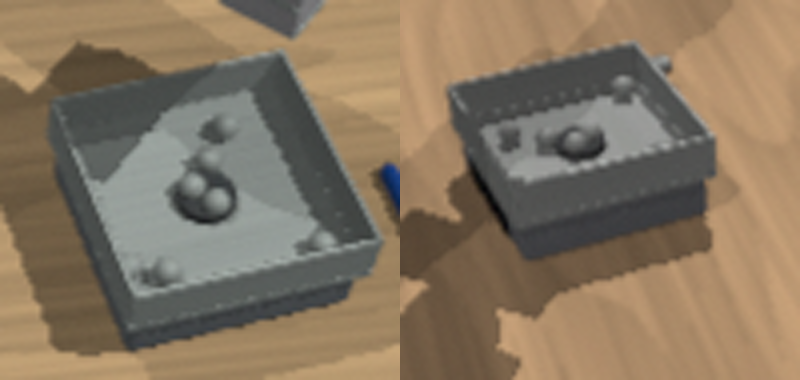

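>>> {"api": "apply_moves", "payload": {
  "series": [
    {"x": -29.6,"y": -20.9,"z": 0,"rx": 0,"ry": 0,"rz": 0,"jaw": 40},
    {"x": -29.6,"y": -20.9,"z": 0,"rx": 0,"ry": 0,"rz": 0,"jaw": 40},
    {"x": -29.6,"y": -20.9,"z": 0,"rx": 0,"ry": 0,"rz": 0,"jaw": 40},
    {"x": -29.6,"y": -20.9,"z": 0,"rx": 0,"ry": 0,"rz": 0,"jaw": 40},
    {"x": -29.6,"y": -20.9,"z": 0,"rx": 0,"ry": 0,"rz": 0,"jaw": 40},
    {"x": -29.6,"y": -20.9,"z": 0,"rx": 0,"ry": 0,"rz": 0,"jaw": 40},
    {"x": -29.6,"y": -20.9,"z": 0,"rx": 0,"ry": 0,"rz": 0,"jaw": 40},
    {"x": -29.6,"y": -20.9,"z": 0,"rx": 0,"ry": 0,"rz": 0,"jaw": 40}
  ]
}}

```text
clock: 16.9
ee_pos: [0.4538, 0.0349, 0.2455]
eef_rot: [180.0, 0.0, 135.9]
force: [1.0, 0.4, -2.7]
finger_gap: 0.0515
```

>>> {"api": "apply_moves", "payload": {
  "series": [
    {"x": -29.6,"y": -20.9,"z": 0,"rx": 0,"ry": 0,"rz": 0,"jaw": 40},
    {"x": 0,"y": 0,"z": 35,"rx": 0,"ry": 0,"rz": 0,"jaw": 40},
    {"x": 0,"y": 0,"z": 35,"rx": 0,"ry": 0,"rz": 0,"jaw": 40},
    {"x": 0,"y": 0,"z": 35,"rx": 0,"ry": 0,"rz": 0,"jaw": 40},
    {"x": 0,"y": 0,"z": 35,"rx": 0,"ry": 0,"rz": 0,"jaw": 40},
    {"x": 0,"y": 0,"z": 35,"rx": 0,"ry": 0,"rz": 0,"jaw": 40},
    {"x": 0,"y": 0,"z": 30,"rx": 0,"ry": 0,"rz": 0,"jaw": 40},
    {"x": 0,"y": 0,"z": 0,"rx": 0,"ry": 0,"rz": 0,"jaw": 40}
  ]
}}

```text
clock: 17.57
ee_pos: [0.4576, 0.0011, 0.0359]
eef_rot: [-179.7, -0.3, 135.9]
force: [-3.0, -0.3, -3.0]
finger_gap: 0.0513
```

>>> {"api": "apply_moves", "payload": {
  "series": [
    {"x": 0,"y": 0,"z": 7,"rx": 0,"ry": 0,"rz": 0,"jaw": 40},
    {"x": 0,"y": 0,"z": 6,"rx": 0,"ry": 0,"rz": 0,"jaw": 40},
    {"x": 0,"y": 0,"z": 5,"rx": 0,"ry": 0,"rz": 0,"jaw": 40},
    {"x": 0,"y": 0,"z": 2,"rx": 0,"ry": 0,"rz": 0,"jaw": 40},
    {"x": 0,"y": 0,"z": 0,"rx": 0,"ry": 0,"rz": 0,"jaw": 40},
    {"x": 0,"y": 0,"z": 0,"rx": 0,"ry": 0,"rz": 0,"jaw": 40},
    {"x": 0,"y": 0,"z": 0,"rx": 0,"ry": 0,"rz": 0,"jaw": 40}
  ]
}}

```text
clock: 18.15
ee_pos: [0.4608, 0.001, 0.0208]
eef_rot: [180.0, 0.0, 135.8]
force: [0.7, -0.3, -1.6]
finger_gap: 0.0515
```

>>> {"api": "apply_moves", "payload": {
  "series": [
    {"x": 0,"y": 0,"z": 1.5,"rx": 0,"ry": 0,"rz": 0,"jaw": 40},
    {"x": 0,"y": 0,"z": 1.5,"rx": 0,"ry": 0,"rz": 0,"jaw": 40},
    {"x": 0,"y": 0,"z": 0,"rx": 0,"ry": 0,"rz": 0,"jaw": 40},
    {"x": 0,"y": 0,"z": 0,"rx": 0,"ry": 0,"rz": 0,"jaw": 40}
  ]
}}

```text
clock: 18.48
ee_pos: [0.461, 0.001, 0.0178]
eef_rot: [180.0, 0.0, 135.9]
force: [-2.8, -1.1, 15.6]
finger_gap: 0.0512
```

Contact at the bench. I'll release and rise.

>>> {"api": "apply_moves", "payload": {
  "series": [
    {"x": 0,"y": 0,"z": 0,"rx": 0,"ry": 0,"rz": 0,"jaw": 85},
    {"x": 0,"y": 0,"z": 0,"rx": 0,"ry": 0,"rz": 0,"jaw": 85},
    {"x": 0,"y": 0,"z": 0,"rx": 0,"ry": 0,"rz": 0,"jaw": 85},
    {"x": 0,"y": 0,"z": 0,"rx": 0,"ry": 0,"rz": 0,"jaw": 85},
    {"x": 0,"y": 0,"z": 0,"rx": 0,"ry": 0,"rz": 0,"jaw": 85},
    {"x": 0,"y": 0,"z": 0,"rx": 0,"ry": 0,"rz": 0,"jaw": 85}
  ]
}}

```text
clock: 18.98
ee_pos: [0.4605, 0.0011, 0.0172]
eef_rot: [180.0, 0.0, 135.9]
force: [0.1, 0.9, -0.0]
finger_gap: 0.0848
```

>>> {"api": "apply_moves", "payload": {
  "series": [
    {"x": 0,"y": 0,"z": -20,"rx": 0,"ry": 0,"rz": 0,"jaw": 85},
    {"x": 0,"y": 0,"z": -30,"rx": 0,"ry": 0,"rz": 0,"jaw": 85},
    {"x": 0,"y": 0,"z": -35,"rx": 0,"ry": 0,"rz": 0,"jaw": 85},
    {"x": 0,"y": 0,"z": -35,"rx": 0,"ry": 0,"rz": 0,"jaw": 85},
    {"x": 0,"y": 0,"z": -35,"rx": 0,"ry": 0,"rz": 0,"jaw": 85},
    {"x": 0,"y": 0,"z": -35,"rx": 0,"ry": 0,"rz": 0,"jaw": 85},
    {"x": 0,"y": 0,"z": -35,"rx": 0,"ry": 0,"rz": 0,"jaw": 85},
    {"x": 0,"y": 0,"z": 0,"rx": 0,"ry": 0,"rz": 0,"jaw": 85}
  ]
}}

```text
clock: 19.65
ee_pos: [0.4628, 0.0012, 0.2484]
eef_rot: [179.7, 0.4, 135.9]
force: [1.9, -0.1, -0.4]
finger_gap: 0.0851
```

Run:
```python
from h import *
from scipy.optimize import least_squares
a=[env.camera(c)[:,:,::-1] for c in("scene","side")]
s=env.get_state();print({k:np.round(v,3).tolist() for k,v in s.items()})
cv2.imwrite("pics/f1.png",np.hstack([cv2.resize(a[0][125:220,355:455],None,fx=4,fy=4,interpolation=2),cv2.resize(a[1][115:210,240:340],None,fx=4,fy=4,interpolation=2)]))
cv2.imwrite("pics/f2.png",np.vstack([a[0][80:330,120:520],a[1][80:370,220:620]]))
def corners(z):
    x,y,q=.4644,.2573,.1221;c,s=np.cos(q),np.sin(q)
    return [(x+c*u-s*v,y+s*u+c*v,z) for u,v in((-.09,-.09),(-.09,.09),(.09,.09),(.09,-.09))]
for z in(.097,.097-.0126): print(z,((proj("scene",corners(z))-[355,125])*4).round().tolist(),((proj("side",corners(z))-[240,115])*4).round().tolist())
```

```text
{'clock': 19.75, 'joint_positions': [7.171, 6.492, -11.935, 113.826, 1.574, 59.675, 40.366], 'joint_vel': [-0.083, 2.148, 0.136, 2.1, 0.118, -0.877, -0.124], 'joint_efforts': [0.069, -57.598, -0.949, -44.876, -0.073, 0.502, 0.081], 'ee_pos': [0.461, 0.001, 0.243], 'eef_rot': [179.895, 0.116, 135.847], 'force': [-0.744, 0.431, 0.35], 'torque': [0.04, -0.021, 0.018], 'finger_gap': 0.085}
0.097 [[51.0, 89.0], [288.0, 40.0], [387.0, 234.0], [134.0, 290.0]] [[110.0, 174.0], [45.0, 70.0], [236.0, 27.0], [316.0, 122.0]]
0.0844 [[50.0, 100.0], [284.0, 51.0], [383.0, 245.0], [132.0, 301.0]] [[111.0, 187.0], [47.0, 83.0], [237.0, 39.0], [316.0, 135.0]]
```

View pics/f1.png

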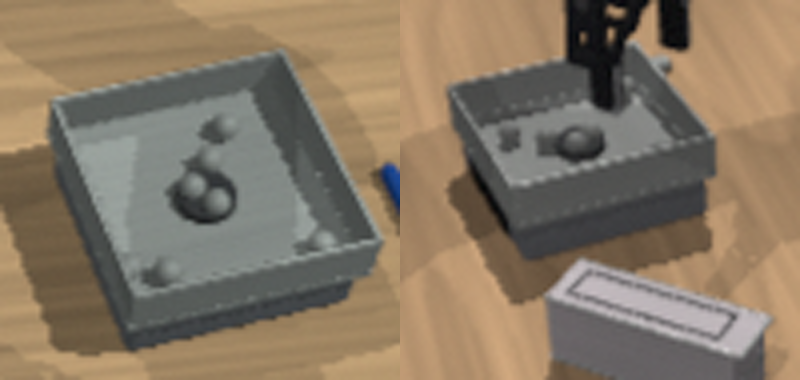

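View pics/f2.png

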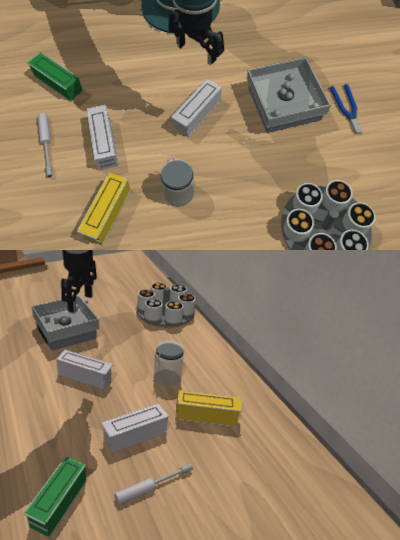

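>>> {"api": "apply_moves", "payload": {
  "series": [
    {"x": 25,"y": 26,"z": -5,"rx": 0,"ry": 0,"rz": 0,"jaw": 85},
    {"x": 25,"y": 26,"z": -5,"rx": 0,"ry": 0,"rz": 0,"jaw": 85},
    {"x": 25,"y": 26,"z": -5,"rx": 0,"ry": 0,"rz": 0,"jaw": 85},
    {"x": 25,"y": 26,"z": -5,"rx": 0,"ry": 0,"rz": 0,"jaw": 85},
    {"x": 25,"y": 26,"z": 0,"rx": 0,"ry": 0,"rz": 0,"jaw": 85},
    {"x": 15,"y": 16,"z": 0,"rx": 0,"ry": 0,"rz": 0,"jaw": 85},
    {"x": 0,"y": 0,"z": 0,"rx": 0,"ry": 0,"rz": 0,"jaw": 85},
    {"x": 0,"y": 0,"z": 0,"rx": 0,"ry": 0,"rz": 0,"jaw": 85}
  ]
}}

```text
clock: 20.42
ee_pos: [0.461, 0.2041, 0.2608]
eef_rot: [-179.9, -0.1, 136.0]
force: [1.0, -0.7, -0.7]
finger_gap: 0.085
```

Run:
```python
from h import *
cv2.imwrite("pics/g1.png",env.camera("wrist")[:,:,::-1])
```

```text
(no output)
```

View pics/g1.png

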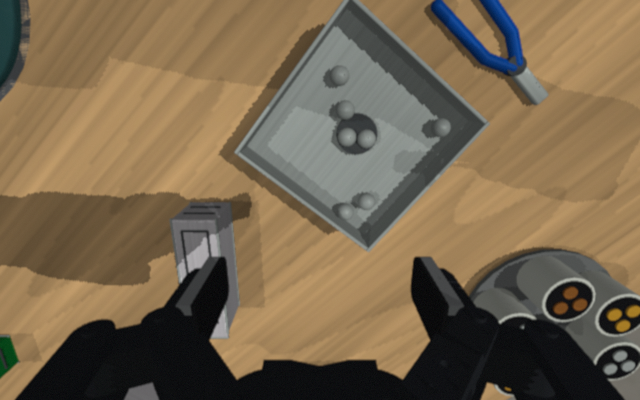

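The wrist picture shows seven balls in the pan, at (339,75), (344,110), (347,137), (366,139), (441,127), (366,201) and (345,211). The poured tin stands on the bench at (203,265), and the gripper is clear of everything.

Run:
```python
from bench import env
print(env.close_job())
```

```text
the job is handed in; nothing more can be done
None
```

I poured all seven balls from the fuller tin into the scale pan and handed the job in at about 20 s of the 72 s. No verdict came back.

- **Which tin:** I lifted and tilted the bare-metal tin nearer the pan. The moment, level after front-up against level after front-down, changed by about 0.13 N m. That is at the top of the seven-ball range and far above the one-ball range. I did not weigh the other tin and never touched it.
- **Pour:** I turned the tin and tilted it front-down over the pan to 67°. Afterwards I set it upright at about (0.46, 0.00) and released it.
- **Last checks:**
  - The tin's weight fell from about 4.1 N to 1.8 N; seven balls weigh 2.27 N.
  - The wrist picture shows seven balls in the pan.
  - By eye, the pan rim has dropped by about what seven balls should give, though single corners were a few pixels short in the enlarged crop. I did not read the pan joint itself.
  - Both tins look upright, and the jar, nut driver and pliers look unmoved. The gripper was open and clear, about 0.16 m above the pan rim.
- **What did not go to plan:** The first two move calls were refused because rows must give every key, so nothing moved. My first guess at the pouring direction drove joint 5 toward its limit, so I swung the tin about 30° before pouring. No check failed.

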